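# Pack the interlocking canvas prop blocks into their tray

### The job

Put the three wooden canvas prop blocks away upright in their narrow tray so that all three are fully home and their tops end up level. They interlock, so only one order of putting them in from above lets them all fit. Leave the spray can, the paint jar and the brush pot where they are.

Things in the scene. Friction and masses are not known exactly. Their poses are not given: they have to be found in the camera images.
- tray: Open wooden tray, fixed to the table. Outside 186 x 68 x 48 mm; floor, walls 8 mm thick; inside 170 mm long (x), 52 wide (y), top 8 mm bevelled outwards by 4. Origin: centre of its underside on the table, z up. Ends alike: the set fits either way round. Elbow's upright stands at one end wall, hook's post at the other, keeper between. Packed tops: 80 mm above the inner floor.
- elbow: L-shaped wooden block, 170 g, 48 mm wide (y). Upright: x -22 to 22 mm, 80 mm high. Foot: on from the upright to x = 90 mm, 28 mm high. Origin: under the middle of the upright, on the underside; z up. It stands on the table the way up it must stand in the tray; packed, it lies on the tray's inner floor. Grip it across its width near the upright's top, which stays above the tray's rim.
- hook: Wooden block with an arm, 160 g, 48 mm wide (y). Post: x -25 to 25 mm, 80 mm high. Arm: from the post to x = -53 mm, 31 to 55 mm above the underside, open space beneath. Origin: under the middle of the post, on the underside; z up. Packed, the post stands on the tray's floor and the arm lies over the end of the elbow's foot, x the same way as the elbow's. Grip across its width near the post's top.
- keeper: Wooden block, upside-down L, about 80 g, 48 mm wide (y). Leg: x -18 to 18 mm, 52 mm high. Arm: from the leg to x = 50 mm, 30 to 52 mm above the underside. Origin: under mid-leg, on the underside; z up. Packed, its leg stands on the elbow's foot beside the upright and its arm lies over the hook's arm, x the same way as theirs. Grip across its width near the top at x = 9 mm (its centre of mass).
- spray_can: Bystander: upright spray can, 62 mm across, 170 mm high; origin at the centre of its underside.
- paint_jar: Bystander: jar of paint with a black lid, 66 mm across, 75 mm high; origin at the centre of its underside.
- brush_pot: Bystander: white pot, 76 mm across, 90 mm high, with brushes that reach 180 mm high; origin at the centre of its underside.

How it is judged (in metres and radians):
On the way, in this order (a step that is already met when the one before it is completed fails the run):
1. the elbow stands fully home on the tray's floor (z of elbow in the frame of tray between 0.004 and 0.012 m and x of elbow in the frame of tray between -0.085 and 0.085 m and y of elbow in the frame of tray between -0.006 and 0.006 m and angle between elbow's own z axis and vertical below 0.06 rad and angle between the x axis of elbow and the x axis of tray, either way round below 0.08 rad), for 0.2 s.
2. the hook stands fully home with its arm over the elbow's foot (all of step 1 and z of hook in the frame of tray between 0.004 and 0.012 m and x of hook in the frame of tray between -0.085 and 0.085 m and y of hook in the frame of tray between -0.006 and 0.006 m and angle between hook's own z axis and vertical below 0.06 rad and angle between the x axis of hook and the x axis of tray, either way round below 0.08 rad), for 0.2 s.
3. the keeper is fully home between them (all of step 2 and z of keeper in the frame of tray between 0.032 and 0.04 m and x of keeper in the frame of tray between -0.085 and 0.085 m and y of keeper in the frame of tray between -0.006 and 0.006 m and angle between keeper's own z axis and vertical below 0.06 rad and angle between the x axis of keeper and the x axis of tray, either way round below 0.08 rad), for 0.2 s.
At the end, for the whole second after the job is handed in: Elbow, hook and keeper are all inside the tray, at rest, upright within 0.06 rad, lengthwise along it within 0.08 rad (either way round), within 6 mm of its centre line, with undersides within 4 mm of their packed heights: elbow and hook on the tray's floor, keeper on the elbow's foot (all of step 3 and linear speed of each of elbow, hook, keeper below 0.02 m/s); the robot touches nothing.
It fails at once if the spray can is moved by more than 30 mm or tipped (distance of spray_can from where it was at the start of the episode above 0.03 m or angle between spray_can's own z axis and vertical above 0.5 rad).
It fails at once if the paint jar is moved by more than 30 mm or tipped (distance of paint_jar from where it was at the start of the episode above 0.03 m or angle between paint_jar's own z axis and vertical above 0.5 rad).
It fails at once if the brush pot is moved by more than 30 mm or tipped (distance of brush_pot from where it was at the start of the episode above 0.03 m or angle between brush_pot's own z axis and vertical above 0.5 rad).
It also fails if it takes over 72 s, if anything falls off the work surface, if the arm or the gripper's body presses on something with over 40 N, if the wrist force passes 120 N, or if a joint passes its speed limit or range.

### The arm

A 7-joint arm with a two-finger parallel gripper is mounted at the origin on the work surface. World frame = base frame: x ahead of the robot, y to its left, z up, the work surface at z = 0. Lengths are in mm, angles in rad, forces in N, time in s.
With the tool pointing down it reaches from about 400 to 875 mm from the base axis. Payload 4.4 kg.
Tool frame: the origin (TCP) lies between the finger pads; the fingertips stand 11 mm ahead of it and the grasp point (between the pads) lies 8 mm behind it; z points along the fingers, y is the line along which they close (so a half turn about z gives the same grasp; the last joint's range is limited). The gripper opens to 85 mm and grips with 20 to 120 N. Pads are 22 mm wide; open, the fingers measure 114 mm over their backs; the gripper's body (76 mm by 85 mm) begins 54 mm behind the grasp point. The pads swing forward as they close: fully open they stand 13 mm farther back than shut.
Start: joints at [-1.224, 0.628, 0.038, 1.517, -0.027, 0.996, -0.02], TCP at [260.742, 595.426, 207.313] pointing down, gripper open.
Joint ranges: [-3.06, 3.06], [-0.37, 2.12], [-1.25, 1.32], [0.18, 2.47], [-1.1, 4.24], [0.23, 1.98], [-2.94, 2.94]. Speed limits (rad/s): [2.57, 2.57, 3.14, 3.14, 3.14, 3.14, 3.14].

### API

Orientations are given as a rotation vector (axis times angle).
In Python, from rig import ctrl, vision gives the robot as it stands (ctrl), with the cameras (vision).
- The arm moves only by the shell command python3 jog.py 'ROWS' [FORCE]. ROWS is rows parted by semicolons, their numbers by spaces, 1 to 8 of them, each of 7 numbers: dx, dy, dz in mm, then a rotation vector rx, ry, rz in rad, then the finger opening in mm; each row is the pose to reach, as a shift and turn from the pose commanded when the command began, along the tool's axes at that moment; what a row does not reach only later rows make up. A row lasts 1/10 s, in which the tool goes at most 50 mm and 0.15 rad, less where a joint would pass 70% of its speed; a pose out of reach is approached as far as the arm can. The fingers move at their own pace and stop on an object; FORCE is the grip in N (left out, the last holds). Time passes only in rows, so rows that do not move let the fingers close. It prints the time, the measured TCP pose, the force, the opening and the grip force at its end.
- ctrl.read_state(): the state, without advancing time (a new reading comes with each control period).
- vision.capture(name): name is "scene" or "top" or "wrist"; returns the picture (480x640x3 uint8, red, green, blue); there is no depth.
- vision.camera_params(name): a dict with "fx", "fy", "cx", "cy" (pixels), "R" (3x3) and "t" (3): a world point X has camera coordinates R X + t; the wrist camera has in their place "hand_eye" (4x4, takes a point from camera to tool coordinates, whose origin is the TCP and whose axes are the flange's). Camera axes: x right, y down, z forward; pixel columns grow to the right and rows downward; lengths in mm; the calibration is good to about 2 mm. The wrist camera is an equidistant fisheye: a pixel r from the principal point sees the ray r / f radians off the axis. A picture is of the moment at which its call begins: read the wrist's pose just before it. camera_params takes no time and is no camera call.
- ctrl.finish_job(): hands the job in; it is judged then, once.
The state is a dict: "time": time; "joint_pos": joint angles; "dq": joint speeds; "effort": joint torques, N m; "tcp_pos": TCP position; "tcp_rot": TCP orientation; "force": force on the tool from outside, world axes, zero at the start; "ft_torque": the same for the moment, N m; "grip_width": finger opening in mm; "gripper_force": force on a finger pad.
Only numpy, scipy, OpenCV 4.12 (cv2) and the standard library are available. Lean on these libraries where they do the work, as an engineer would, in place of code of your own. Each camera call takes 0.05 s, during which the arm holds its last target. There are 200 camera calls.

## Working session

There is one attempt and no reset: what is moved stays moved. The work goes in short steps, Python scripts to look and compute and a shell command to move; the robot and the scene stay as the last step left them, time stands still between calls to the robot, and variables do not carry over. Pictures are saved under pics/ and viewed, at most 10 in all, crops included, and the job is handed in when it is done.

```bash
ls; mkdir -p pics; python3 - <<'E'
from rig import ctrl, vision
import cv2,numpy as np
np.set_printoptions(precision=3,suppress=True)
for n in("scene","top","wrist"):
    p=vision.camera_params(n);print(n,p)
    cv2.imwrite(f"pics/{n}0.png",vision.capture(n)[...,::-1])
s=ctrl.read_state();print(s)
E
```

```text
jog.py
pics
rig.py
scene {'fx': 465.65646267195706, 'fy': 465.65646267195706, 'cx': 317.56848939267513, 'cy': 237.76035602666838, 'R': array([[ 0.453,  0.891,  0.014],
       [ 0.627, -0.307, -0.716],
       [-0.634,  0.334, -0.698]]), 't': array([-243.995, -299.123, 1307.654])}
top {'fx': 549.677368067067, 'fy': 549.677368067067, 'cx': 323.78708402449115, 'cy': 243.09293655682302, 'R': array([[ 0.018, -1.   , -0.015],
       [-0.996, -0.017, -0.083],
       [ 0.083,  0.016, -0.996]]), 't': array([  -6.856,  497.228, 1230.209])}
wrist {'fx': 371.64829954431775, 'fy': 371.64829954431775, 'cx': 318.78009238512277, 'cy': 241.2287804424, 'hand_eye': array([[  -0.001,   -0.963,   -0.268,   68.402],
       [   1.   ,   -0.001,   -0.   ,   -0.922],
       [  -0.   ,   -0.268,    0.963, -166.068],
       [   0.   ,    0.   ,    0.   ,    1.   ]])}
{'time': 0.15, 'joint_pos': array([-1.224,  0.629,  0.038,  1.518, -0.027,  0.996, -0.02 ]), 'dq': array([ 0.001, -0.001,  0.   , -0.003,  0.   ,  0.003,  0.001]), 'effort': array([  0.002, -56.38 ,   1.228, -19.365,   0.011,   0.007,  -0.   ]), 'tcp_pos': array([260.541, 594.957, 206.592]), 'tcp_rot': array([-0.644, -3.075,  0.002]), 'force': array([-0.38 , -0.544, -0.346]), 'ft_torque': array([0.001, 0.052, 0.027]), 'gripper_force': 0.0, 'grip_width': 85.56309157429305}
```

View pics/top0.png

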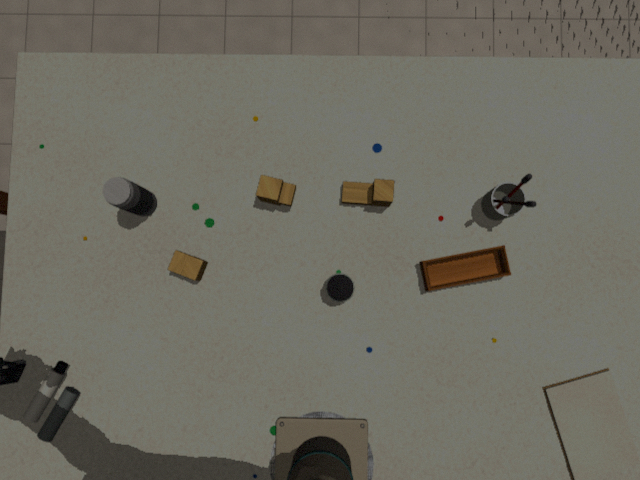

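View pics/scene0.png

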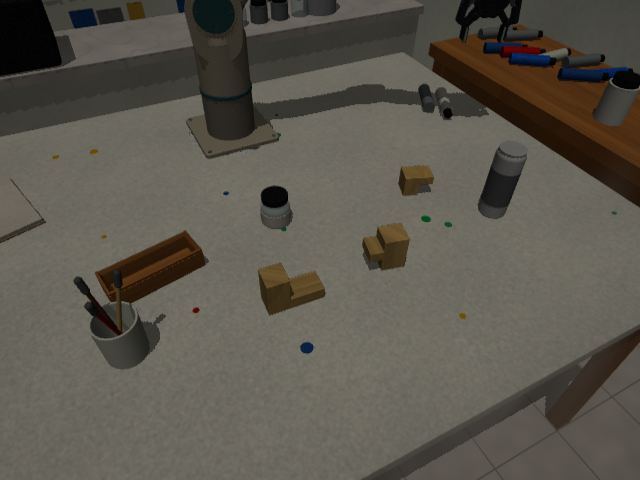

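```bash
cat > h.py <<'E'
from rig import ctrl, vision
import cv2,numpy as np
from scipy.optimize import minimize
from scipy.spatial.transform import Rotation as Ro
np.set_printoptions(precision=2,suppress=True)
B={'elbow':[(-22,22,0,80),(22,90,0,28)],'hook':[(-25,25,0,80),(-53,-25,31,55)],
'keeper':[(-18,18,0,52),(18,50,30,52)],'tray':[(-93,93,0,48)]}
HW={'tray':34}
def proj(n,P,pose=None):
    p=vision.camera_params(n)
    if n!='wrist':
        q=P@p['R'].T+p['t'];return np.c_[p['fx']*q[:,0]/q[:,2]+p['cx'],p['fy']*q[:,1]/q[:,2]+p['cy']]
    pos,rot=pose;T=p['hand_eye']
    q=(P-pos)@Ro.from_rotvec(rot).as_matrix();q=(q-T[:3,3])@T[:3,:3]
    r=np.hypot(q[:,0],q[:,1]);th=np.arctan2(r,q[:,2]);k=p['fx']*th/np.maximum(r,1e-9)
    return np.c_[q[:,0]*k+p['cx'],q[:,1]*k+p['cy']]
def boxes(o,x,y,a,z=0):
    hw=HW.get(o,24);c,s=np.cos(a),np.sin(a);out=[]
    for x0,x1,z0,z1 in B[o]:
        V=np.array([[i,j,k] for i in(x0,x1) for j in(-hw,hw) for k in(z0,z1)],float)
        out.append(np.c_[x+c*V[:,0]-s*V[:,1],y+s*V[:,0]+c*V[:,1],V[:,2]+z])
    return out
def wood(im):
    h=cv2.cvtColor(im,cv2.COLOR_RGB2HSV)
    return ((h[...,0]<26)&(h[...,1]>105)&(h[...,2]>25)).astype(np.uint8)
def sil(n,o,v,shape=(480,640),pose=None,z=0,S=4):
    m=np.zeros((shape[0]*S,shape[1]*S),np.uint8)
    for V in boxes(o,*v,z=z):
        hull=cv2.convexHull(((proj(n,V,pose)+.5)*S-.5).astype(np.float32))
        cv2.fillConvexPoly(m,np.round(hull*16).astype(np.int32),255,shift=4)
    return cv2.resize(m,shape[::-1],interpolation=cv2.INTER_AREA)/255.
def fit(o,v0,views,z=0):
    # views: list of (cam, mask, pose)
    def cost(v):
        c=0
        for n,m,ps in views:
            s=sil(n,o,v,pose=ps,z=z,S=2);c+=np.abs(s-m).sum()/max(s.sum(),1)
        return c
    v=np.array(v0,float)
    for st in((12,12,.15),(3,3,.04)):
        X=np.vstack([v]+[v+np.eye(3)[i]*st[i] for i in range(3)])
        r=minimize(cost,v,method='Nelder-Mead',options=dict(initial_simplex=X,xatol=.05,fatol=1e-4,maxfev=150));v=r.x
    return v,r.fun
def back(n,uv,z):
    p=vision.camera_params(n);d=p['R'].T@np.array([(uv[0]-p['cx'])/p['fx'],(uv[1]-p['cy'])/p['fy'],1]);c=-p['R'].T@p['t']
    return c+d*(z-c[2])/d[2]
def comps(m):
    n,l,st,ce=cv2.connectedComponentsWithStats(m);return [(i,st[i],ce[i],l==i) for i in range(1,n) if st[i][4]>150]
E
cat > f1.py <<'E'
from h import *
ims={n:cv2.imread(f'pics/{n}0.png')[...,::-1].copy() for n in('top','scene')}
ms={n:wood(i) for n,i in ims.items()}
for n in ms:
  for i,s,c,_ in comps(ms[n]): print(n,i,s,c)
px={'elbow':((383,192),(275,290)),'hook':((269,188),(392,246)),'keeper':((187,265),(410,180)),'tray':((465,268),(150,270))}
a0={'elbow':[np.pi/2],'hook':[np.pi/2],'keeper':[0,1.57,3.14,4.71],'tray':[-1.5]}
a0['hook']=[1.2,1.5]
for o in px:
  vs=[]
  for n,uv in zip(('top','scene'),px[o]):
    L=cv2.connectedComponents(ms[n])[1];l=L[uv[1],uv[0]]
    m=(L==l)
    if o=='tray':
      c,_=cv2.findContours(m.astype(np.uint8),0,2);m=np.zeros(m.shape,np.uint8);cv2.drawContours(m,c,-1,1,-1)
    vs.append((n,m.astype(float),None))
  g=back('top',px[o][0],40)
  for a in a0[o]:
    v,f=fit(o,(g[0],g[1],a),vs);print(o,v,f,[fit(o,v,[w]) for w in vs] if len(a0[o])<4 else '')
E
python3 f1.py
```

```text
top 2 [256 175  40  31 853] [275.11 190.8 ]
top 3 [ 342  179   52   27 1157] [368.35 192.51]
top 14 [ 422  246   89   45 2510] [464.6  268.01]
top 15 [168 251  39  30 735] [187.15 265.55]
scene 1 [126   1  19  19 270] [135.18  10.3 ]
scene 3 [  429    33   211   174 15165] [547.08 106.09]
scene 7 [399 166  35  29 751] [414.19 178.5 ]
scene 9 [ 363  223   46   47 1538] [387.4  246.25]
scene 10 [  95  231  110  104 4172] [150.3  270.88]
scene 12 [ 258  263   66   52 2143] [287.29 288.38]
scene 16 [580 330  60  78 683] [616.98 359.22]
elbow [ 610.96 -126.08    1.5 ] 0.19085374094974367 [(array([ 610.61, -125.78,    1.49]), np.float64(0.10854516722615189)), (array([ 610.97, -126.07,    1.5 ]), np.float64(0.08061031868608866))]
hook [613.25 124.75   1.31] 0.20507920055312712 [(array([614.11, 124.67,   1.3 ]), np.float64(0.11361046324018968)), (array([611.46, 127.12,   1.34]), np.float64(0.08786517429024102))]Traceback (most recent call last):
  File "f1.py", line 19, in <module>
    v,f=fit(o,(g[0],g[1],a),vs);print(o,v,f,[fit(o,v,[w]) for w in vs] if len(a0[o])<4 else '')
        ~~~^^^^^^^^^^^^^^^^^^^^
  File "h.py", line 42, in fit
    r=minimize(cost,v,method='Nelder-Mead',options=dict(initial_simplex=X,xatol=.05,fatol=1e-4,maxfev=150));v=r.x
    res = _minimize_neldermead(fun, x0, args, callback, bounds=bounds,
                               **options)
    fsim[j] = func(sim[j])
              ~~~~^^^^^^^^
    fx = function(np.copy(x), *(wrapper_args + args))
  File "h.py", line 37, in cost
    s=sil(n,o,v,pose=ps,z=z,S=2);c+=np.abs(s-m).sum()/max(s.sum(),1)
  File "h.py", line 29, in sil
    hull=cv2.convexHull(((proj(n,V,pose)+.5)*S-.5).astype(np.float32))
                          ~~~~^^^^^^^^^^
  File "h.py", line 10, in proj
    p=vision.camera_params(n)
ValueError: time passes only in moves, steps and waits
```

View pics/wrist0.png

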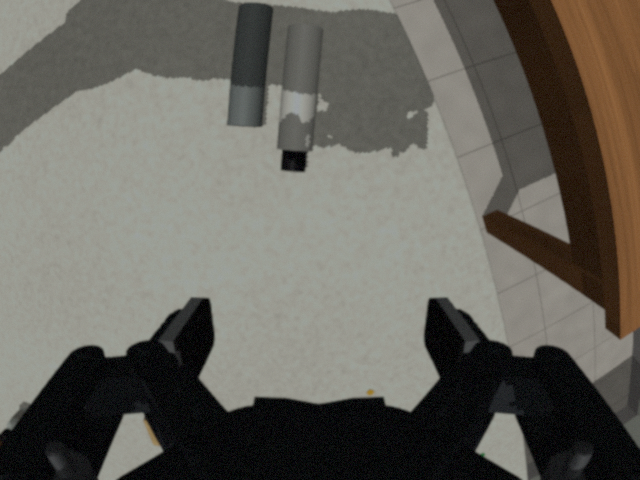

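```bash
sed -i "s/^def proj/import functools\ncam=functools.lru_cache(None)(vision.camera_params)\ndef proj/; s/p=vision.camera_params(n)/p=cam(n)/" h.py
python3 f1.py | grep -v -e '^top' -e '^scene'
```

```text
elbow [ 610.96 -126.08    1.5 ] 0.19085374094974367 [(array([ 610.61, -125.78,    1.49]), np.float64(0.10854516722615189)), (array([ 610.97, -126.07,    1.5 ]), np.float64(0.08061031868608866))]
hook [613.25 124.75   1.31] 0.20507920055312712 [(array([614.11, 124.67,   1.3 ]), np.float64(0.11361046324018968)), (array([611.46, 127.12,   1.34]), np.float64(0.08786517429024102))]
hook [613.19 125.03   1.34] 0.20500893414287502 [(array([613.19, 125.03,   1.34]), np.float64(0.11339235491207907)), (array([611.11, 126.77,   1.33]), np.float64(0.08791925060990373))]
keeper [435.67 295.78   1.21] 0.22105348952821452 
keeper [435.09 296.26   1.19] 0.22488273879969323 
keeper [445.22 321.81   4.39] 0.43301172710327834 
keeper [445.33 321.93   4.39] 0.43241259342655025 
tray [ 445.81 -313.52   -1.37] 0.18277468878052214 [(array([ 446.01, -314.76,   -1.36]), np.float64(0.06482344383957087)), (array([ 445.75, -313.57,   -1.36]), np.float64(0.11227071028067018))]
```

```bash
cat >> h.py <<'E'
def st():
    s=ctrl.read_state();return s
def go(x,y,z,yaw):
    s=st();R=Ro.from_rotvec(s['tcp_rot'])
    c,n=np.cos(yaw),np.sin(yaw);T=Ro.from_matrix(np.array([[c,n,0],[n,-c,0],[0,0,-1.]]))
    d=R.inv().apply(np.array([x,y,z])-s['tcp_pos']);w=(R.inv()*T).as_rotvec()
    print('delta',d.round(1),w.round(3),'rows',max(np.linalg.norm(d)/50,np.linalg.norm(w)/.15).round(1))
def wcap(name):
    s=st();im=vision.capture('wrist');cv2.imwrite(f'pics/{name}.png',im[...,::-1]);return im,(s['tcp_pos'],s['tcp_rot'])
def offs(x,y,a,l):return x+np.cos(a)*l,y+np.sin(a)*l
E
python3 -c "
from h import *
go(611,-126,200,1.495)
print(back('top',(505,200),90),back('top',(530,180),180),back('top',(533,204),180))"
```

```text
delta [-610.3 -519.8    7.4] [-0.    0.    1.23] rows 16.0
[ 591.24 -387.52   90.  ] [ 617.19 -409.23  180.  ] [ 568.99 -414.54  180.  ]
```

```bash
R='-305 -260 0 0 0 0.6 85'; python3 jog.py '-38 -33 0 0 0 0.07 85; -76 -65 0 0 0 0.15 85; -115 -98 0 0 0 0.23 85; -153 -130 0 0 0 0.3 85; -191 -163 0 0 0 0.38 85; -229 -195 0 0 0 0.45 85; -267 -228 0 0 0 0.53 85; -305 -260 0 0 0 0.6 85'; python3 -c "
from h import *
go(611,-126,200,1.495)"
```

```text
time: 0.95
tcp_pos: [435.8, 233.7, 207.3]
tcp_rot: [-1.528, -2.745, -0.0]
force: [1.7, -0.2, 0.2]
grip_width: 84.8
gripper_force: 0.0
delta [-398.   -40.8    7.3] [-0.   -0.    0.63] rows 8.0
```

```bash
python3 jog.py '-49 -5 0 0 0 0.08 85; -98 -10 0 0 0 0.16 85; -147 -15 0 0 0 0.24 85; -196 -20 0 0 0 0.32 85; -245 -25 0 0 0 0.4 85; -294 -30 0 0 0 0.48 85; -346 -36 4 0 0 0.56 85; -398 -41 7 0 0 0.63 85'; python3 jog.py '0 0 0 0 0 0 85; 0 0 0 0 0 0 85; 0 0 0 0 0 0 85;0 0 0 0 0 0 85'; cat > wf.py <<'E'
from h import *
import sys
def wf(o,name,v0,z=0):
    im,ps=wcap(name);m=wood(im)
    s0=sil('wrist',o,v0,pose=ps,z=z,S=1)>0
    best=max(comps(m),key=lambda c:(c[3]&s0).sum())
    mm=best[3].astype(np.uint8)
    if o=='tray':
      c,_=cv2.findContours(mm,0,2);mm=np.zeros(mm.shape,np.uint8);cv2.drawContours(mm,c,-1,1,-1)
    v,f=fit(o,v0,[('wrist',mm.astype(float),ps)],z=z);print(o,v,f)
    d=im.copy()
    for V in boxes(o,*v,z=z):
        h=cv2.convexHull(proj('wrist',V,ps).astype(np.float32));cv2.polylines(d,[np.round(h).astype(int)],True,(0,0,255))
        for a,b in ((1,3),(3,7),(7,5),(5,1)):
            q=proj('wrist',V,ps).round().astype(int);cv2.line(d,q[a].tolist(),q[b].tolist(),(0,255,0))
    cv2.imwrite(f'pics/{name}_o.png',d[...,::-1]);return v
if __name__=='__main__': wf(sys.argv[1],sys.argv[2],[float(x) for x in sys.argv[3:6]])
E
python3 wf.py elbow w1 611 -126 1.495
```

```text
time: 1.75
tcp_pos: [609.7, -121.1, 200.3]
tcp_rot: [-2.303, -2.136, -0.0]
force: [0.9, 0.8, 0.1]
grip_width: 84.9
gripper_force: 0.0
time: 2.15
tcp_pos: [609.0, -117.2, 200.5]
tcp_rot: [-2.296, -2.142, -0.001]
force: [-0.4, 0.5, -0.5]
grip_width: 85.1
gripper_force: 0.0
elbow [ 609.31 -116.06    1.5 ] 0.4927718835911207
```

View pics/w1_o.png

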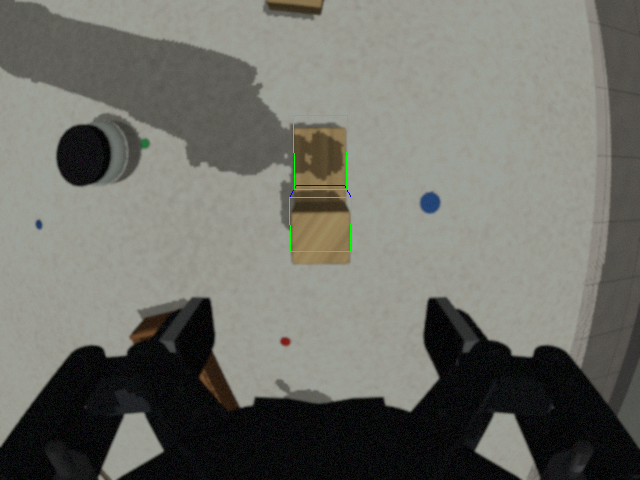

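```bash
python3 - <<'E'
from h import *
im=cv2.imread('pics/w1.png')[...,::-1];h=cv2.cvtColor(im.copy(),cv2.COLOR_RGB2HSV)
for u,v in((320,155),(320,203),(320,240),(300,135),(345,170),(220,120),(420,160),(287,210)):print((u,v),np.median(h[v-2:v+3,u-2:u+3].reshape(-1,3),axis=0))
go(611,-126,200,1.495)
E
```

```text
(320, 155) [ 19. 115.  84.]
(320, 203) [ 19. 120.  60.]
(320, 240) [ 21. 102. 154.]
(300, 135) [ 19. 109. 113.]
(345, 170) [ 20.  68. 140.]
(220, 120) [30. 19. 94.]
(420, 160) [ 43.  15. 159.]
(287, 210) [30. 19. 95.]
delta [-8.5  2.5  0.7] [-0.   -0.    0.01] rows 0.2
```

```bash
sed -i 's/h\[...,1\]>105/h[...,1]>60/' h.py; python3 f1.py | grep -v -e '^top' -e '^scene'; python3 jog.py '-8.5 2.5 0 0 0 0.01 85; -8.5 2.5 0 0 0 0.01 85;-8.5 2.5 0 0 0 0.01 85'; python3 wf.py elbow w2 611 -126 1.495
```

```text
elbow [ 610.78 -126.22    1.51] 0.10384612903943147 [(array([ 611.14, -126.25,    1.51]), np.float64(0.05290096714020964)), (array([ 610.27, -125.63,    1.53]), np.float64(0.04271047158883627))]
hook [613.15 125.12   1.34] 0.11718708170758713 [(array([613.17, 124.22,   1.35]), np.float64(0.05634198016339378)), (array([611.65, 126.13,   1.35]), np.float64(0.04891847076364278))]
hook [613.13 124.85   1.35] 0.11600477236628885 [(array([613.16, 124.76,   1.35]), np.float64(0.05787387973255838)), (array([611.67, 126.06,   1.36]), np.float64(0.04777888059580067))]
keeper [434.96 296.26   1.19] 0.13517953662074544 
keeper [434.97 296.2    1.19] 0.1354553862661727 
keeper [445.27 322.96   4.37] 0.4371220247191753 
keeper [445.17 322.96   4.38] 0.43575572831379955 
tray [ 445.2  -313.93   -1.36] 0.1339463105772449 [(array([ 445.78, -314.2 ,   -1.36]), np.float64(0.04671425334239747)), (array([ 445.42, -313.32,   -1.36]), np.float64(0.08276112234647151))]
time: 2.5
tcp_pos: [611.1, -128.4, 200.7]
tcp_rot: [2.311, 2.128, -0.0]
force: [0.5, 0.2, -1.4]
grip_width: 85.1
gripper_force: 0.0
elbow [ 608.37 -126.43    1.51] 0.044540255302802464
```

```bash
python3 -c "
from h import *
go(609.8,-126.3,60,1.51)"
```

```text
delta [  1.7  -1.5 140.6] [ 0.   -0.   -0.02] rows 2.8
```

```bash
python3 jog.py '1.7 -1.5 40 0 0 -0.02 85; 1.7 -1.5 80 0 0 -0.02 85; 1.7 -1.5 115 0 0 -0.02 85; 1.7 -1.5 140 0 0 -0.02 85; 1.7 -1.5 140 0 0 -0.02 85; 1.7 -1.5 140 0 0 -0.02 85' 60;  python3 -c "
from h import *
go(609.8,-126.3,60,1.51)"; python3 jog.py '0 0 0 0 0 0 30;0 0 0 0 0 0 30;0 0 0 0 0 0 30;0 0 0 0 0 0 30;0 0 0 0 0 0 30;0 0 0 0 0 0 30;0 0 0 0 0 0 30;0 0 0 0 0 0 30'
```

```text
time: 3.15
tcp_pos: [610.0, -126.4, 60.9]
tcp_rot: [2.289, 2.151, -0.0]
force: [1.4, -0.4, 1.4]
grip_width: 85.2
gripper_force: 0.0
delta [ 0.1 -0.2  0.9] [-0.  0. -0.] rows 0.0
time: 3.95
tcp_pos: [609.8, -126.2, 60.5]
tcp_rot: [-2.289, -2.151, 0.0]
force: [0.3, 0.6, -0.0]
grip_width: 29.8
gripper_force: 0.0
```

```bash
python3 - <<'E'
from h import *
a,_=wcap('w3');b=vision.capture('top')
cv2.imwrite('pics/m3.png',np.hstack([cv2.resize(a,(400,300)),cv2.resize(b[120:320,250:520],(400,300))])[...,::-1])
E
```

```text
(no output)
```

View pics/m3.png

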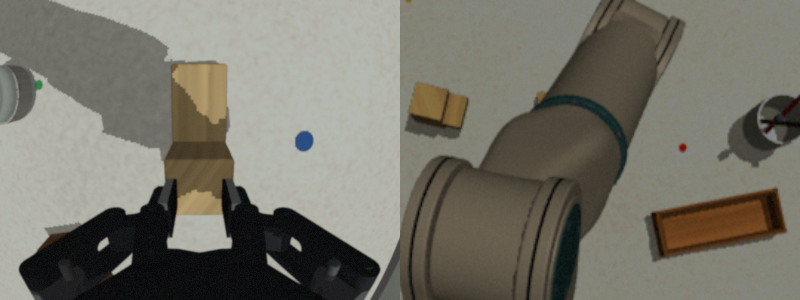

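```bash
python3 - <<'E'
from h import *
s=st();ps=(s['tcp_pos'],s['tcp_rot']);R=Ro.from_rotvec(ps[1])
for q in([0,0,0],[0,15,-8],[0,-15,-8],[0,15,11],[0,-15,11],[0,24,-8],[0,-24,-8],[11,15,11],[-11,15,11]):print(q,proj('wrist',(R.apply(q)+ps[0])[None],ps))
print([b for b in (proj('wrist',V,ps)[[1,3,5,7]] for V in boxes('elbow',609.8,-126.3,1.51))][0])
im=cv2.imread('pics/w3.png');cv2.imwrite('pics/c3.png',cv2.resize(im[200:420,180:460],None,fx=2.7,fy=2.7,interpolation=2))
E
```

```text
[0, 0, 0] [[320.37 283.34]]
[0, 15, -8] [[352.87 289.68]]
[0, -15, -8] [[287.96 289.76]]
[0, 15, 11] [[349.69 275.13]]
[0, -15, 11] [[290.88 275.2 ]]
[0, 24, -8] [[372.13 289.47]]
[0, -24, -8] [[268.68 289.6 ]]
[11, 15, 11] [[350.23 254.6 ]]
[-11, 15, 11] [[349.11 294.83]]
[[372.91 342.92]
 [268.35 343.19]
 [378.24 251.58]
 [262.89 251.83]]
```

View pics/c3.png

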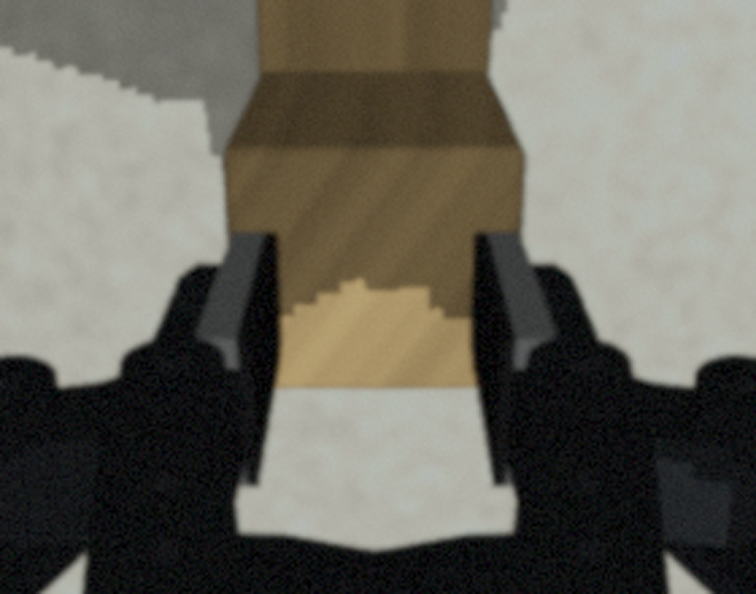

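```bash
python3 jog.py '0 0 0 0 0 0 85;0 0 0 0 0 0 85;0 0 0 0 0 0 85;0 0 0 0 0 0 85;0 0 0 0 0 0 85;0 0 0 0 0 0 85;0 0 0 0 0 0 85'; python3 jog.py '0 0 10 0 0 0 85;0 0 20 0 0 0 85;0 0 30 0 0 0 85;0 0 30 0 0 0 85'; python3 jog.py '0 0 0 0 0 0 40;0 0 0 0 0 0 40;0 0 0 0 0 0 40;0 0 0 0 0 0 40;0 0 0 0 0 0 40;0 0 0 0 0 0 40;0 0 0 0 0 0 40;0 0 0 0 0 0 40' 60; python3 - <<'E'
from h import *
im,_=wcap('w4');cv2.imwrite('pics/c4.png',im[150:420,150:490,::-1])
E
```

```text
time: 4.75
tcp_pos: [609.8, -126.2, 60.6]
tcp_rot: [-2.289, -2.151, 0.0]
force: [0.1, 1.3, 0.3]
grip_width: 84.8
gripper_force: 0.0
time: 5.15
tcp_pos: [608.2, -125.7, 28.3]
tcp_rot: [-2.287, -2.149, 0.003]
force: [0.5, 0.8, -0.2]
grip_width: 84.9
gripper_force: 0.0
time: 5.95
tcp_pos: [610.1, -126.5, 31.1]
tcp_rot: [2.289, 2.151, 0.001]
force: [-0.9, -0.5, 5.2]
grip_width: 47.0
gripper_force: 62.6
```

View pics/c4.png

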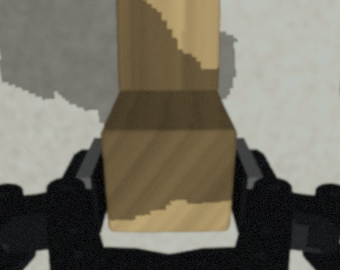

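```bash
python3 jog.py '0 0 -20 0 0 0 40;0 0 -60 0 0 0 40;0 0 -100 0 0 0 40;0 0 -130 0 0 0 40;0 0 -130 0 0 0 40'; python3 -c "
from h import *
go(457.7,-373.5,160,1.78)"
```

```text
time: 6.5
tcp_pos: [612.8, -127.0, 164.8]
tcp_rot: [2.284, 2.147, 0.008]
force: [1.1, -0.5, -1.0]
grip_width: 46.7
gripper_force: 62.3
delta [-255.6 -139.6    3.9] [ 0.01  0.   -0.27] rows 5.8
```

```bash
python3 jog.py '-36 -20 0 0 0 -0.03 40;-72 -40 0 0 0 -0.07 40;-108 -60 0 0 0 -0.11 40;-144 -80 0 0 0 -0.15 40;-180 -100 0 0 0 -0.19 40;-216 -120 0 0 0 -0.23 40;-255 -140 0 0 0 -0.27 40;-255 -140 0 0 0 -0.27 40';python3 jog.py '0 0 0 0 0 0 40;0 0 0 0 0 0 40;0 0 0 0 0 0 40;0 0 0 0 0 0 40'; python3 - <<'E'
from h import *
go(457.7,-373.5,160,1.78)
im,ps=wcap('w5')
print(ps,st()['force'])
for V in boxes('tray',445,-313.8,1.78):
    q=proj('wrist',V,ps);cv2.polylines(im,[q[[1,3,7,5]].round().astype(int)],True,(0,0,255))
V=boxes('elbow',ps[0][0],ps[0][1],1.78,ps[0][2]-31)
for v in V:
    q=proj('wrist',v,ps);cv2.polylines(im,[q[[0,2,6,4]].round().astype(int)],True,(0,255,0))
cv2.imwrite('pics/w5_o.png',im[...,::-1])
E
```

```text
time: 7.3
tcp_pos: [447.8, -379.4, 159.6]
tcp_rot: [-1.991, -2.429, 0.009]
force: [-0.6, -0.8, -1.9]
grip_width: 46.6
gripper_force: 62.3
time: 7.7
tcp_pos: [455.2, -370.6, 160.2]
tcp_rot: [-1.975, -2.442, -0.001]
force: [-0.1, 0.5, -1.3]
grip_width: 46.8
gripper_force: 62.3
delta [-3.3  1.9  0.2] [ 0. -0.  0.] rows 0.1
(array([ 455.16, -370.62,  160.24]), array([-1.98, -2.44, -0.  ])) [-1.89  1.01 -1.7 ]
```

View pics/w5_o.png

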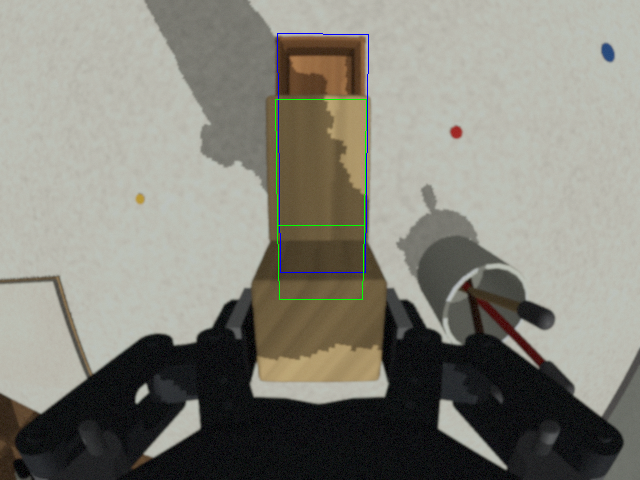

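```bash
python3 jog.py '-3.3 1.9 20 0 0 0 40;-3.3 1.9 50 0 0 0 40;-3.3 1.9 60 0 0 0 40;-3.3 1.9 60 0 0 0 40;-3.3 1.9 60 0 0 0 40;-3.3 1.9 60 0 0 0 40'; python3 -c "
from h import *
go(457.7,-373.5,41,1.78)"
```

```text
time: 8.35
tcp_pos: [457.6, -375.6, 101.9]
tcp_rot: [1.977, 2.438, -0.0]
force: [1.1, -0.1, -0.5]
grip_width: 46.7
gripper_force: 62.3
delta [ 2.2  0.4 60.9] [ 0.  0. -0.] rows 1.2
```

```bash
python3 jog.py '2 0.4 10 0 0 0 40;2 0.4 20 0 0 0 40;2 0.4 30 0 0 0 40;2 0.4 40 0 0 0 40;2 0.4 46 0 0 0 40;2 0.4 52 0 0 0 40;2 0.4 58 0 0 0 40;2 0.4 60 0 0 0 40'; python3 jog.py '0 0 0 0 0 0 40;0 0 0 0 0 0 40'; python3 -c "
from h import *
go(457.7,-373.5,39,1.78)"
```

```text
time: 9.15
tcp_pos: [456.5, -372.7, 39.8]
tcp_rot: [-1.978, -2.439, -0.0]
force: [-0.1, 0.0, -1.1]
grip_width: 46.8
gripper_force: 62.3
time: 9.35
tcp_pos: [456.9, -373.1, 40.8]
tcp_rot: [1.979, 2.44, -0.0]
force: [0.6, 0.0, -0.8]
grip_width: 46.7
gripper_force: 62.3
delta [-0.6  0.7  1.8] [ 0.  0. -0.] rows 0.0
```

```bash
python3 jog.py '0 0 1.5 0 0 0 40;0 0 2 0 0 0 40;0 0 2 0 0 0 40;0 0 2 0 0 0 40'; python3 jog.py '0 0 2 0 0 0 85;0 0 2 0 0 0 85;0 0 2 0 0 0 85;0 0 2 0 0 0 85;0 0 -8 0 0 0 85;0 0 -40 0 0 0 85;0 0 -85 0 0 0 85;0 0 -130 0 0 0 85'; python3 jog.py '0 0 -30 0 0 0 85;0 0 -30 0 0 0 85;0 0 -30 0 0 0 85'; python3 - <<'E'
from h import *
im,ps=wcap('w6')
print(ps)
for V in boxes('tray',445,-313.8,1.78):
    q=proj('wrist',V,ps);cv2.polylines(im,[q[[1,3,7,5]].round().astype(int)],True,(0,0,255))
for v in boxes('elbow',457.4,-373,1.78,8):
    q=proj('wrist',v,ps);cv2.polylines(im,[q[[1,3,7,5]].round().astype(int)],True,(0,255,0))
cv2.imwrite('pics/w6_o.png',im[...,::-1])
go(612.5,125.2,200,1.35)
E
```

```text
time: 9.75
tcp_pos: [457.1, -373.2, 39.1]
tcp_rot: [1.978, 2.439, 0.0]
force: [-0.3, 0.3, 4.4]
grip_width: 46.9
gripper_force: 62.9
time: 10.55
tcp_pos: [456.3, -372.7, 170.3]
tcp_rot: [-1.979, -2.439, 0.0]
force: [0.6, -0.6, 0.8]
grip_width: 84.8
gripper_force: 0.0
time: 10.85
tcp_pos: [457.0, -372.9, 199.7]
tcp_rot: [1.978, 2.439, 0.001]
force: [-0.5, -0.1, -1.1]
grip_width: 85.2
gripper_force: 0.0
(array([ 457.01, -372.9 ,  199.66]), array([1.98, 2.44, 0.  ]))
delta [454.5 255.5  -1.3] [-0.   -0.    0.43] rows 10.4
```

View pics/w6_o.png

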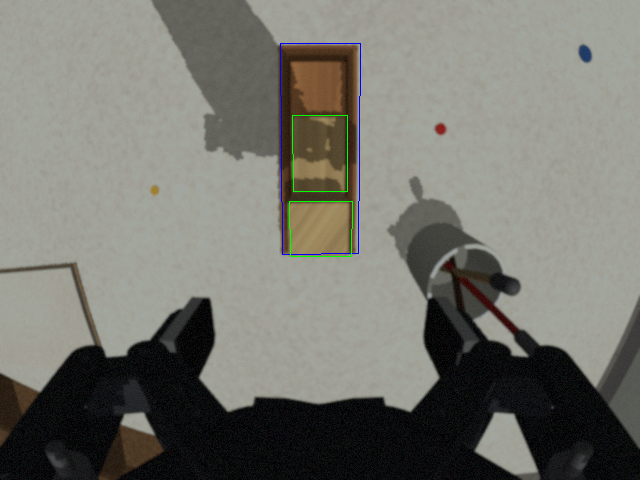

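```bash
python3 jog.py '42 24 0 0 0 0.04 85;84 47 0 0 0 0.08 85;126 71 0 0 0 0.12 85;168 94 0 0 0 0.16 85;210 118 0 0 0 0.2 85;252 142 0 0 0 0.24 85;294 165 0 0 0 0.28 85;336 189 0 0 0 0.32 85';python3 jog.py '42 22 0 0 0 0.04 85;84 44 0 0 0 0.08 85;118 66 0 0 0 0.11 85;118 66 0 0 0 0.11 85;118 66 0 0 0 0.11 85;118 66 0 0 0 0.11 85'; python3 -c "
from h import *
go(612.5,125.2,200,1.35)"; python3 wf.py hook w7 612.5 125.2 1.35
```

```text
time: 11.7
tcp_pos: [571.3, -3.1, 196.9]
tcp_rot: [-2.343, -2.09, 0.004]
force: [0.4, -0.1, 1.2]
grip_width: 85.2
gripper_force: 0.0
time: 12.3
tcp_pos: [649.8, 103.0, 197.3]
tcp_rot: [-2.455, -1.959, 0.005]
force: [-0.3, -1.4, 0.6]
grip_width: 85.1
gripper_force: 0.0
delta [ 13.3 -41.3  -2.6] [-0.  0. -0.] rows 0.9
hook [611.51 124.     1.33] 0.06709604927867734
```

```bash
python3 -c "
from h import *
go(612.3,124.8,110,1.345)"
```

```text
delta [ 13.2 -41.6  87.9] [-0.  0.  0.] rows 2.0
```

```bash
python3 jog.py '13.2 -41.6 0 0 0 0 85;13.2 -41.6 45 0 0 0 85;13.2 -41.6 87 0 0 0 85;13.2 -41.6 87 0 0 0 85;13.2 -41.6 87 0 0 0 85;13.2 -41.6 87 0 0 0 85'; python3 -c "
from h import *
go(612.3,124.8,31,1.345)"
```

```text
time: 12.95
tcp_pos: [615.3, 125.9, 113.9]
tcp_rot: [2.454, 1.959, 0.005]
force: [-0.1, -0.0, 0.0]
grip_width: 84.7
gripper_force: 0.0
delta [-1.8 -3.  82.9] [ 0. -0.  0.] rows 1.7
```

```bash
python3 jog.py '-1 -1.5 40 0 0 0 85;-1 -1.5 70 0 0 0 85;-1 -1.5 80 0 0 0 85;-1 -1.5 80 0 0 0 85;-1 -1.5 80 0 0 0 85;-1 -1.5 80 0 0 0 85;-1 -1.5 80 0 0 0 85;-1 -1.5 80 0 0 0 85'; python3 -c "
from h import *
go(612.3,124.8,31,1.345)"
```

```text
time: 13.75
tcp_pos: [612.3, 126.3, 32.5]
tcp_rot: [2.453, 1.961, 0.002]
force: [-0.4, 1.1, -0.6]
grip_width: 85.3
gripper_force: 0.0
delta [-1.5  0.3  1.5] [ 0. -0.  0.] rows 0.0
```

```bash
python3 jog.py '-1.5 0 1.5 0 0 0 85;-1.5 0 1.5 0 0 0 85;-1.5 0 1.5 0 0 0 40;-1.5 0 1.5 0 0 0 40;-1.5 0 1.5 0 0 0 40;-1.5 0 1.5 0 0 0 40;-1.5 0 1.5 0 0 0 40;-1.5 0 1.5 0 0 0 40' 60; python3 jog.py '0 0 0 0 0 0 40;0 0 0 0 0 0 40;0 0 0 0 0 0 40;0 0 0 0 0 0 40'; python3 -c "
from h import *
s=st();print(s['tcp_pos']);go(612.3,124.8,31,1.345)"
```

```text
time: 14.55
tcp_pos: [611.8, 124.7, 30.3]
tcp_rot: [2.454, 1.961, 0.001]
force: [-0.3, 0.8, 1.9]
grip_width: 46.7
gripper_force: 62.1
time: 14.95
tcp_pos: [611.8, 124.7, 30.3]
tcp_rot: [2.454, 1.961, 0.001]
force: [0.8, 0.1, 4.1]
grip_width: 46.9
gripper_force: 62.3
[611.81 124.73  30.32]
delta [ 0.2  0.5 -0.7] [ 0. -0.  0.] rows 0.0
```

```bash
python3 jog.py '0 0 -20 0 0 0 40;0 0 -60 0 0 0 40;0 0 -100 0 0 0 40;0 0 -130 0 0 0 40;0 0 -130 0 0 0 40;0 0 -130 0 0 0 40'; python3 -c "
from h import *
go(432.7,-257.6,160,1.78)"
```

```text
time: 15.55
tcp_pos: [610.5, 124.9, 159.6]
tcp_rot: [-2.453, -1.961, 0.001]
force: [-0.3, -0.8, -1.9]
grip_width: 47.1
gripper_force: 62.1
delta [-412.3  -89.3   -0.3] [-0.   -0.   -0.43] rows 8.4
```

```bash
python3 jog.py '-47 -10 0 0 0 -0.05 40;-94 -20 0 0 0 -0.11 40;-141 -30 0 0 0 -0.17 40;-188 -40 0 0 0 -0.22 40;-235 -50 0 0 0 -0.28 40;-282 -60 0 0 0 -0.33 40;-329 -70 0 0 0 -0.38 40;-376 -80 0 0 0 -0.43 40'; python3 jog.py '0 0 0 0 0 0 40;0 0 0 0 0 0 40;0 0 0 0 0 0 40'; python3 -c "
from h import *
go(432.7,-257.6,160,1.78)"
```

```text
time: 16.35
tcp_pos: [448.0, -224.9, 158.1]
tcp_rot: [-1.973, -2.439, 0.002]
force: [0.4, -0.5, -0.6]
grip_width: 47.2
gripper_force: 62.1
time: 16.65
tcp_pos: [450.2, -222.7, 158.8]
tcp_rot: [-1.975, -2.439, -0.0]
force: [-0.0, 0.9, -0.7]
grip_width: 46.8
gripper_force: 62.2
delta [-30.5 -24.4  -1.2] [-0. -0.  0.] rows 0.8
```

```bash
python3 jog.py '-15 -12 0 0 0 0 40;-30.5 -24.4 0 0 0 0 40;-30.5 -24.4 0 0 0 0 40;-30.5 -24.4 0 0 0 0 40;-30.5 -24.4 20 0 0 0 40;-30.5 -24.4 40 0 0 0 40;-30.5 -24.4 40 0 0 0 40;-30.5 -24.4 40 0 0 0 40';python3 jog.py '0 0 0 0 0 0 40;0 0 0 0 0 0 40;0 0 0 0 0 0 40;0 0 0 0 0 0 40'; python3 - <<'E'
from h import *
go(432.7,-257.6,100,1.78)
im,ps=wcap('w8')
for n,o,v,z in(('t','tray',(445,-313.8,1.78),0),('e','elbow',(457.2,-373,1.78),8),('h','hook',(ps[0][0],ps[0][1],1.78),ps[0][2]-30.3)):
  for V in boxes(o,*v,z):
    q=proj('wrist',V,ps);cv2.polylines(im,[q[[1,3,7,5]].round().astype(int)],True,(0,0,255) if n=='t' else (0,255,0))
cv2.imwrite('pics/w8_o.png',im[...,::-1])
E
```

```text
time: 17.45
tcp_pos: [433.5, -258.0, 120.0]
tcp_rot: [-1.976, -2.441, -0.001]
force: [0.4, -0.2, -0.7]
grip_width: 46.7
gripper_force: 62.1
time: 17.85
tcp_pos: [433.2, -259.5, 120.5]
tcp_rot: [1.979, 2.439, 0.0]
force: [-0.6, -0.3, -1.4]
grip_width: 47.0
gripper_force: 62.1
delta [ 1.9 -0.1 20.5] [ 0.  0. -0.] rows 0.4
```

View pics/w8_o.png

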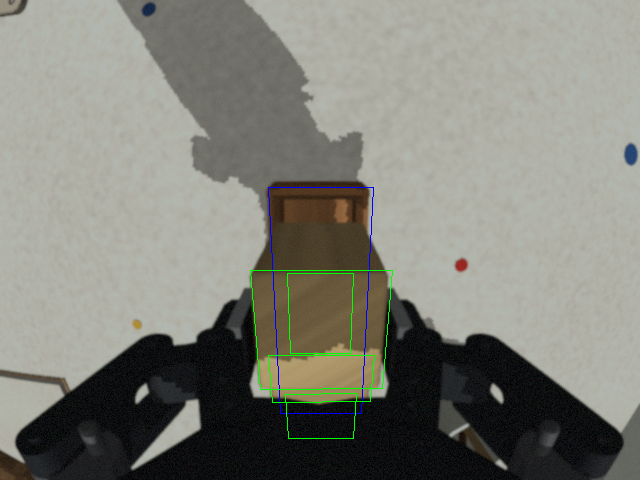

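```bash
python3 jog.py '2.5 -0.1 20 0 0 0 40;2.5 -0.1 35 0 0 0 40;2.5 -0.1 45 0 0 0 40;2.5 -0.1 52 0 0 0 40;2.5 -0.1 58 0 0 0 40;2.5 -0.1 64 0 0 0 40;2.5 -0.1 70 0 0 0 40;2.5 -0.1 75 0 0 0 40'; python3 jog.py '0 0 2 0 0 0 40;0 0 4 0 0 0 40;0 0 5 0 0 0 40;0 0 5 0 0 0 40;0 0 5 0 0 0 40'; python3 -c "
from h import *
go(432.5,-256.6,38.3,1.78)"
```

```text
time: 18.7
tcp_pos: [432.5, -257.0, 44.8]
tcp_rot: [1.979, 2.44, 0.0]
force: [-0.1, -0.1, -1.3]
grip_width: 46.9
gripper_force: 62.2
time: 19.2
tcp_pos: [432.5, -257.0, 40.2]
tcp_rot: [1.979, 2.44, 0.0]
force: [0.7, -0.8, -2.0]
grip_width: 47.1
gripper_force: 62.2
delta [0.3 0.1 1.9] [ 0.  0. -0.] rows 0.0
```

Free of contact, so lower the last 2 mm, release, and rise.

```bash
python3 jog.py '0 0 1 0 0 0 40;0 0 2 0 0 0 40;0 0 2 0 0 0 40;0 0 2 0 0 0 40'; python3 jog.py '0 0 0 0 0 0 85;0 0 0 0 0 0 85;0 0 0 0 0 0 85;0 0 0 0 0 0 85;0 0 -10 0 0 0 85;0 0 -45 0 0 0 85;0 0 -90 0 0 0 85;0 0 -130 0 0 0 85'; python3 jog.py '0 0 -33 0 0 0 85;0 0 -33 0 0 0 85;0 0 -33 0 0 0 85'; python3 - <<'E'
from h import *
im,ps=wcap('w9');go(*offs(435.2,296.2,1.2,9),200,1.2)
for o,v,z in(('tray',(445,-313.8,1.78),0),('elbow',(457.2,-373,1.78),8),('hook',(432.5,-257,1.78),8)):
  for V in boxes(o,*v,z):
    q=proj('wrist',V,ps);cv2.polylines(im,[q[[1,3,7,5]].round().astype(int)],True,(0,0,255) if o=='tray' else (0,255,0))
cv2.imwrite('pics/w9_o.png',cv2.resize(im[150:480,200:440],None,fx=1.8,fy=1.8)[...,::-1])
E
```

```text
time: 19.6
tcp_pos: [432.5, -256.9, 38.3]
tcp_rot: [1.979, 2.44, 0.0]
force: [-0.1, 0.5, 2.6]
grip_width: 47.0
gripper_force: 62.5
time: 20.4
tcp_pos: [432.1, -257.0, 170.3]
tcp_rot: [1.979, 2.439, -0.0]
force: [1.9, 0.9, -0.2]
grip_width: 84.9
gripper_force: 0.0
time: 20.7
tcp_pos: [432.7, -256.8, 202.1]
tcp_rot: [1.977, 2.439, 0.001]
force: [0.5, 0.0, -0.1]
grip_width: 85.1
gripper_force: 0.0
delta [547.6 122.3   1.3] [-0.   -0.    0.58] rows 11.2
```

View pics/w9_o.png

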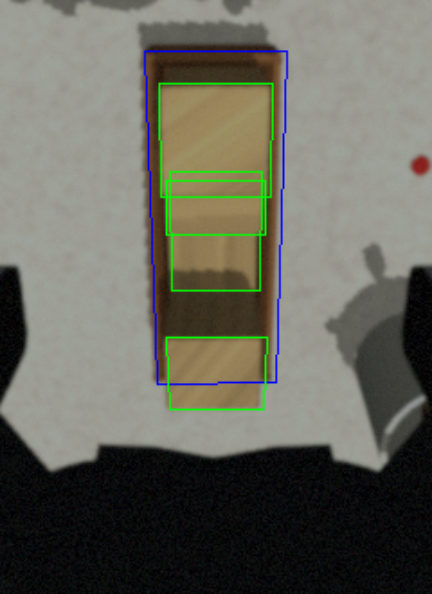

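```bash
python3 jog.py '48 11 0 0 0 0.05 85;96 22 0 0 0 0.1 85;144 33 0 0 0 0.15 85;192 44 0 0 0 0.2 85;240 55 0 0 0 0.25 85;288 66 0 0 0 0.3 85;336 77 0 0 0 0.35 85;384 86 0 0 0 0.4 85'; python3 jog.py '0 0 0 0 0 0 85;0 0 0 0 0 0 85;0 0 0 0 0 0 85'; python3 -c "
from h import *
go(*offs(435.2,296.2,1.2,9),200,1.2)"
```

```text
time: 21.55
tcp_pos: [436.0, 138.2, 199.8]
tcp_rot: [-2.426, -1.995, 0.004]
force: [2.0, 0.4, -0.6]
grip_width: 85.2
gripper_force: 0.0
time: 21.85
tcp_pos: [436.6, 135.0, 200.3]
tcp_rot: [2.426, 1.996, -0.004]
force: [0.5, 0.6, -0.0]
grip_width: 84.9
gripper_force: 0.0
delta [166.8 -30.8  -0. ] [-0.    0.    0.18] rows 3.4
```

```bash
python3 jog.py '42 -8 0 0 0 0.04 85;84 -16 0 0 0 0.09 85;125 -23 0 0 0 0.13 85;167 -31 0 0 0 0.18 85;167 -31 0 0 0 0.18 85;167 -31 0 0 0 0.18 85;167 -31 0 0 0 0.18 85;167 -31 0 0 0 0.18 85';python3 jog.py '0 0 0 0 0 0 85;0 0 0 0 0 0 85;0 0 0 0 0 0 85'; python3 wf.py keeper w10 435.2 296.2 1.2; python3 -c "
from h import *
go(*offs(435.2,296.2,1.2,9),100,1.2)"
```

```text
time: 22.65
tcp_pos: [439.3, 304.1, 201.1]
tcp_rot: [2.597, 1.767, -0.001]
force: [0.2, 0.3, 0.4]
grip_width: 85.1
gripper_force: 0.0
time: 22.95
tcp_pos: [438.8, 306.1, 201.2]
tcp_rot: [-2.594, -1.771, -0.0]
force: [-0.3, 0.1, 0.4]
grip_width: 84.9
gripper_force: 0.0
keeper [432.76 294.12   1.21] 0.0434183260554424
delta [ -1.6   0.3 101.2] [-0. -0. -0.] rows 2.0
```

```bash
python3 jog.py '-2 -0.5 45 0 0 0 85;-2 -0.5 90 0 0 0 85;-2 -0.5 120 0 0 0 85;-2 -0.5 120 0 0 0 85;-2 -0.5 120 0 0 0 85;-2 -0.5 120 0 0 0 85;-2 -0.5 120 0 0 0 85'; python3 -c "
from h import *
go(*offs(434,295.3,1.2,9),6,1.2)"
```

```text
time: 23.7
tcp_pos: [438.7, 305.6, 82.9]
tcp_rot: [-2.594, -1.772, -0.006]
force: [0.1, -0.2, -0.5]
grip_width: 84.8
gripper_force: 0.0
delta [-2.5 -0.8 76.9] [ 0. -0. -0.] rows 1.5
```

```bash
python3 jog.py '-2 -0.5 40 0 0 0 85;-2 -0.5 65 0 0 0 85;-2 -0.5 76 0 0 0 85;-2 -0.5 76 0 0 0 85;-2 -0.5 76 0 0 0 85;-2 -0.5 76 0 0 0 85;-2 -0.5 76 0 0 0 85'; python3 -c "
from h import *
go(*offs(434,295.3,1.2,9),6,1.2)"
```

```text
time: 24.4
tcp_pos: [437.0, 303.7, 6.2]
tcp_rot: [-2.594, -1.772, -0.003]
force: [-0.3, 0.4, -0.5]
grip_width: 84.9
gripper_force: 0.0
delta [0.1 0.2 0.2] [ 0. -0. -0.] rows 0.0
```

```bash
python3 jog.py '0 0 0 0 0 0 40;0 0 0 0 0 0 40;0 0 0 0 0 0 40;0 0 0 0 0 0 40;0 0 0 0 0 0 40;0 0 0 0 0 0 40;0 0 0 0 0 0 40;0 0 0 0 0 0 40' 40;  python3 jog.py '0 0 -20 0 0 0 40;0 0 -60 0 0 0 40;0 0 -105 0 0 0 40;0 0 -150 0 0 0 40;0 0 -155 0 0 0 40;0 0 -155 0 0 0 40'; python3 - <<'E'
from h import *
go(435,-200,160,1.78)
im,ps=wcap('w11');m=wood(im)
z=ps[0][2]-6.2
yaw=1.2
def wmask():
    v0=(*offs(ps[0][0],ps[0][1],yaw,-9),yaw)
    s0=sil('wrist','keeper',v0,pose=ps,z=z,S=1)>0
    b=max(comps(m),key=lambda c:(c[3]&s0).sum())[3]
    return v0,b
v0,b=wmask()
s=sil('wrist','keeper',v0,pose=ps,z=z,S=1)>0
print((s^b).sum()/s.sum())
for dx in(-4,-2,0,2,4):
    v=(*offs(v0[0],v0[1],yaw,dx),yaw);s=sil('wrist','keeper',v,pose=ps,z=z);R=slice(150,330);print(dx,np.abs(s-b)[R].sum())
E
```

```text
time: 25.2
tcp_pos: [436.5, 303.3, 5.5]
tcp_rot: [-2.594, -1.772, -0.001]
force: [-1.1, 0.0, 4.6]
grip_width: 47.2
gripper_force: 41.8
time: 25.8
tcp_pos: [436.7, 303.6, 161.1]
tcp_rot: [-2.593, -1.772, -0.004]
force: [-0.3, -0.2, -1.3]
grip_width: 47.2
gripper_force: 41.4
delta [-469.9  181.3    0.2] [ 0.   -0.   -0.58] rows 10.1
0.05772780667897298
-4 1186.0235294117647
-2 577.1843137254903
0 979.0588235294117
2 1711.2901960784316
4 2452.5843137254906
```

```bash
python3 jog.py '-44 17 0 0 0 -0.05 40;-88 34 0 0 0 -0.11 40;-132 51 0 0 0 -0.17 40;-176 68 0 0 0 -0.22 40;-220 85 0 0 0 -0.28 40;-264 102 0 0 0 -0.33 40;-308 119 0 0 0 -0.38 40;-352 136 0 0 0 -0.44 40'; python3 - <<'E'
from h import *
im=cv2.imread('pics/w9.png').astype(np.float32)
ps=(np.array([432.7,-256.8,202.1]),np.array([1.977,2.439,.001]))
c,s=np.cos(1.78),np.sin(1.78)
def prof(a,b,z):
    L=np.arange(a,b,.5);W=np.linspace(-16,16,33)
    P=np.array([[444.7+c*l-s*w,-313.8+s*l+c*w,z] for l in L for w in W])
    q=proj('wrist',P,ps).astype(np.float32).reshape(len(L),len(W),2)
    g=cv2.remap(im,q[...,0],q[...,1],1).mean(2).mean(1);d=np.abs(np.gradient(g))
    i=np.argsort(-d)[:4];print([(float(L[k]),round(float(d[k]),1)) for k in i])
prof(-46,-30,88);prof(24,40,88);prof(76,92,88);prof(-8,12,63);prof(76,96,48)
go(435,-200,160,1.78)
E
```

```text
time: 26.65
tcp_pos: [433.2, -75.7, 158.3]
tcp_rot: [-2.139, -2.296, 0.004]
force: [1.7, -0.2, -0.3]
grip_width: 47.0
gripper_force: 41.3
[(-39.0, 10.6), (-38.5, 10.3), (-38.0, 9.8), (-39.5, 9.0)]
[(33.0, 3.3), (32.5, 3.2), (35.0, 2.3), (32.0, 2.2)]
[(82.5, 14.2), (82.0, 13.9), (83.0, 11.8), (81.5, 11.2)]
[(4.5, 1.0), (5.0, 0.9), (5.5, 0.8), (4.0, 0.7)]
[(76.0, 12.5), (76.5, 12.4), (77.0, 9.7), (95.5, 7.8)]
delta [-124.1   -7.    -1.8] [-0.   -0.   -0.14] rows 2.5
```

```bash
python3 jog.py '-45 -2 0 0 0 -0.05 40;-90 -5 0 0 0 -0.1 40;-124 -7 0 0 0 -0.14 40;-124 -7 0 0 0 -0.14 40;-124 -7 0 0 0 -0.14 40'; python3 -c "
from h import *
go(446.5,-322.1,160,1.78)"
```

```text
time: 27.15
tcp_pos: [434.9, -198.4, 158.3]
tcp_rot: [-1.979, -2.434, 0.001]
force: [-0.4, 1.1, -0.8]
grip_width: 47.5
gripper_force: 41.3
delta [-123.5  -13.8   -2. ] [-0. -0. -0.] rows 2.5
```

```bash
python3 jog.py '-45 -5 0 0 0 0 40;-90 -10 0 0 0 0 40;-123.5 -13.8 0 0 0 0 40;-123.5 -13.8 0 0 0 0 40;-123.5 -13.8 20 0 0 0 40;-123.5 -13.8 40 0 0 0 40;-123.5 -13.8 46 0 0 0 40;-123.5 -13.8 46 0 0 0 40'; python3 jog.py '0 0 0 0 0 0 40;0 0 0 0 0 0 40;0 0 0 0 0 0 40;0 0 0 0 0 0 40;0 0 0 0 0 0 40'; python3 - <<'E'
from h import *
go(446.5,-322.1,95,1.78)
im,ps=wcap('w12');z=ps[0][2]-5.5;m=wood(im)
for L in(-9,-10,-11,-12):
    v=(*offs(ps[0][0],ps[0][1],1.78,L),1.78)
    q=proj('wrist',boxes('keeper',*v,z)[1],ps);print(L,q[[5,7]])
E
```

```text
time: 27.95
tcp_pos: [448.0, -319.6, 112.7]
tcp_rot: [-1.974, -2.439, -0.001]
force: [-0.3, -0.1, -0.7]
grip_width: 47.2
gripper_force: 41.4
time: 28.45
tcp_pos: [448.6, -322.3, 114.4]
tcp_rot: [1.979, 2.439, 0.0]
force: [-0.6, 0.8, -0.3]
grip_width: 47.5
gripper_force: 41.4
delta [ 0.7 -2.  19.4] [ 0.  0. -0.] rows 0.4
-9 [[393.14 221.51]
 [249.24 221.84]]
-10 [[393.01 224.42]
 [249.38 224.76]]
-11 [[392.88 227.33]
 [249.52 227.67]]
-12 [[392.74 230.23]
 [249.66 230.57]]
```

```bash
python3 jog.py '0.5 -1.5 10 0 0 0 40;0.5 -1.5 16 0 0 0 40;0.5 -1.5 16 0 0 0 40;0.5 -1.5 16 0 0 0 40;0.5 -1.5 16 0 0 0 40;0.5 -1.5 16 0 0 0 40';python3 - <<'E'
from h import *
go(446.5,-322.1,95,1.78)
im,ps=wcap('w13')
z=ps[0][2]-5.5
for o,v,zz in(('keeper',(*offs(ps[0][0],ps[0][1],1.78,-10.5),1.78),z),('hook',(432.5,-257,1.78),8)):
  for V in boxes(o,*v,zz):
    q=proj('wrist',V,ps);cv2.polylines(im,[q[[1,3,7,5]].round().astype(int)],True,(0,0,255) if o=='hook' else (0,255,0))
cv2.imwrite('pics/w13_o.png',cv2.resize(im[60:400,180:460],None,fx=1.7,fy=1.7)[...,::-1])
E
```

```text
time: 29.1
tcp_pos: [447.1, -322.1, 98.2]
tcp_rot: [1.979, 2.44, 0.0]
force: [-0.3, -0.3, -0.6]
grip_width: 47.5
gripper_force: 41.4
delta [ 0.1 -0.6  3.2] [ 0.  0. -0.] rows 0.1
```

View pics/w13_o.png

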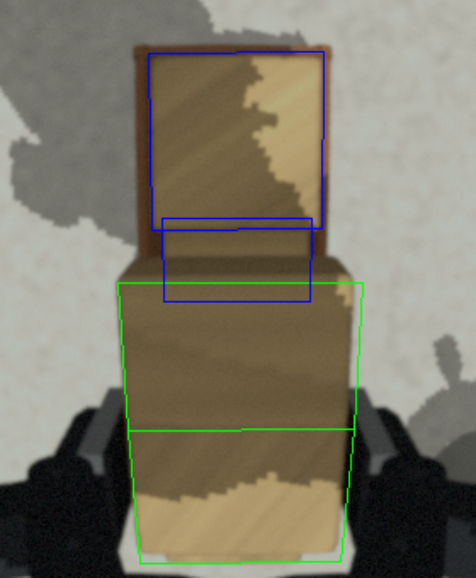

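```bash
python3 jog.py '0 -0.5 4 0 0 0 40;0 -0.5 8 0 0 0 40;0 -0.5 12 0 0 0 40;0 -0.5 15 0 0 0 40;0 -0.5 15 0 0 0 40'; python3 -c "
from h import *
go(446.5,-322.1,41.5,1.78)"
```

```text
time: 29.65
tcp_pos: [446.0, -321.9, 82.4]
tcp_rot: [-1.978, -2.439, 0.0]
force: [-0.4, 0.0, -1.0]
grip_width: 47.2
gripper_force: 41.4
delta [-0.4  0.4 40.9] [-0. -0. -0.] rows 0.8
```

```bash
python3 jog.py '0 0 6 0 0 0 40;0 0 12 0 0 0 40;0 0 16 0 0 0 40;0 0 20 0 0 0 40;0 0 23 0 0 0 40;0 0 25 0 0 0 40;0 0 25 0 0 0 40'; python3 -c "
from h import *
go(446.5,-322.1,41.5,1.78)"
```

```text
time: 30.35
tcp_pos: [446.6, -323.5, 58.9]
tcp_rot: [1.978, 2.438, -0.001]
force: [-1.3, -0.7, 8.3]
grip_width: 47.2
gripper_force: 43.1
delta [ 1.4  0.2 17.4] [ 0.  0. -0.] rows 0.3
```

```bash
python3 jog.py '0 0 -6 0 0 0 40;0 0 -12 0 0 0 40;0 0 -12 0 0 0 40;0 0 -12 0 0 0 40;0 0 -12 0 0 0 40'; python3 - <<'E'
from h import *
print(st()['tcp_pos'],st()['force'])
go(446.5,-322.1,70,1.78)
im,ps=wcap('w14');g=im.astype(np.float32)
c,s=np.cos(1.78),np.sin(1.78)
# edges at keeper top: profile along tool x at top height (nominal), per side, and widths
for dz in(0,3,5):
  z=ps[0][2]-5.5+52+dz
  out=[]
  for a,b in((30,52),(-38,-20)):
    for W in(np.linspace(-18,-6,13),np.linspace(6,18,13)):
      L=np.arange(a,b,.5);P=np.array([[ps[0][0]+c*l-s*w,ps[0][1]+s*l+c*w,z] for l in L for w in W])
      q=proj('wrist',P,ps).astype(np.float32).reshape(len(L),-1,2)
      d=np.abs(np.gradient(cv2.remap(g,q[...,0],q[...,1],1).mean(2).mean(1)))
      i=np.argsort(-d)[:3];out.append([(float(L[k]),round(float(d[k]),1)) for k in i])
  print(dz,*out,sep='\n ')
E
```

```text
time: 30.85
tcp_pos: [446.3, -321.8, 69.9]
tcp_rot: [-1.978, -2.44, -0.0]
force: [-0.0, 0.6, -1.3]
grip_width: 47.3
gripper_force: 42.0
[ 446.34 -321.85   69.88] [-0.04  0.62 -1.25]
delta [-0.3  0.1 -0.1] [-0. -0. -0.] rows 0.0
0
 [(40.0, 7.6), (39.5, 7.2), (47.0, 6.7)]
 [(47.0, 8.1), (46.5, 7.0), (40.0, 6.7)]
 [(-32.5, 26.9), (-32.0, 24.8), (-33.0, 22.3)]
 [(-32.5, 24.9), (-33.0, 22.0), (-32.0, 21.7)]
3
 [(40.5, 8.3), (47.5, 7.1), (40.0, 6.1)]
 [(47.5, 8.1), (40.5, 7.2), (47.0, 7.0)]
 [(-30.0, 28.5), (-29.5, 26.7), (-30.5, 21.9)]
 [(-30.0, 25.6), (-29.5, 23.0), (-30.5, 22.1)]
5
 [(41.0, 8.2), (47.5, 6.9), (48.0, 6.4)]
 [(47.5, 8.6), (41.0, 7.3), (48.0, 6.7)]
 [(-28.0, 29.3), (-28.5, 27.4), (-27.5, 22.5)]
 [(-28.0, 26.0), (-28.5, 25.6), (-29.0, 19.6)]
```

```bash
cat > ed.py <<'E'
from h import *
def ed(f,pos,yaw=1.78,rot=None,dzs=(0,5)):
  c,s=np.cos(yaw),np.sin(yaw);rot=Ro.from_matrix(np.array([[c,s,0],[s,-c,0],[0,0,-1.]])).as_rotvec()
  g=cv2.imread(f).astype(np.float32);ps=(np.array(pos),rot)
  for dz in dzs:
    z=pos[2]-5.5+52+dz;out=[]
    for a,b in((30,52),(-38,-20)):
      W=np.linspace(-18,18,25);L=np.arange(a,b,.5);P=np.array([[pos[0]+c*l-s*w,pos[1]+s*l+c*w,z] for l in L for w in W])
      q=proj('wrist',P,ps).astype(np.float32).reshape(len(L),-1,2)
      d=np.abs(np.gradient(cv2.remap(g,q[...,0],q[...,1],1).mean(2).mean(1)))
      k=[i for i in range(1,len(L)-1) if d[i]>=d[i-1] and d[i]>d[i+1] and d[i]>3];out.append([(float(L[i]),round(float(d[i]),1)) for i in k])
    # width at l=10 and l=-25
    for l in(25,-22):
      w=np.arange(-34,34,.25);P=np.array([[pos[0]+c*l-s*x,pos[1]+s*l+c*x,z] for x in w])
      q=proj('wrist',P,ps).astype(np.float32).reshape(-1,1,2)
      d=np.abs(np.gradient(cv2.GaussianBlur(cv2.remap(g,q[...,0],q[...,1],1).mean(2),(1,5),0).ravel()))
      h=len(w)//2;out.append((w[np.argmax(d[:h])],w[h+np.argmax(d[h:])]))
    print(f,dz,out)
E
python3 - <<'E'
from ed import *
ed('pics/w11.png',[436.7,303.6,161.1],1.2)
ed('pics/w12.png',[448.6,-322.3,114.4])
ed('pics/w13.png',[447.1,-322.1,98.2])
ed('pics/w14.png',[446.3,-321.9,69.9])
E
```

```text
pics/w11.png 0 [[(41.0, 17.4), (44.5, 35.8)], [(-32.5, 24.5), (-25.5, 12.1)], (np.float64(-8.0), np.float64(24.5)), (np.float64(-26.25), np.float64(28.0))]
pics/w11.png 5 [[(42.0, 17.7), (45.5, 36.6)], [(-28.5, 26.0), (-22.0, 12.4)], (np.float64(-14.5), np.float64(23.5)), (np.float64(-25.75), np.float64(27.75))]
pics/w12.png 0 [[(41.0, 9.0), (45.0, 11.3)], [(-32.5, 24.9), (-25.5, 11.8)], (np.float64(-22.25), np.float64(24.5)), (np.float64(-26.0), np.float64(28.0))]
pics/w12.png 5 [[(42.0, 9.0), (45.5, 11.5)], [(-28.5, 26.0), (-21.5, 11.2)], (np.float64(-21.25), np.float64(23.5)), (np.float64(-26.0), np.float64(27.75))]
pics/w13.png 0 [[(41.0, 9.1), (45.0, 9.1), (50.5, 6.6)], [(-32.5, 25.6), (-28.0, 9.6)], (np.float64(-22.25), np.float64(24.5)), (np.float64(-26.0), np.float64(28.0))]
pics/w13.png 5 [[(42.0, 9.2), (45.5, 9.5), (50.0, 3.3)], [(-28.5, 26.5), (-24.0, 9.7)], (np.float64(-21.25), np.float64(23.5)), (np.float64(-25.75), np.float64(27.75))]
pics/w14.png 0 [[(40.0, 7.5), (45.0, 4.5), (47.0, 7.1)], [(-32.5, 19.0), (-23.5, 3.4)], (np.float64(-23.0), np.float64(25.0)), (np.float64(-26.0), np.float64(28.0))]
pics/w14.png 5 [[(41.0, 7.6), (46.0, 3.6), (47.5, 7.0)], [(-28.0, 20.1)], (np.float64(-22.0), np.float64(23.75)), (np.float64(-25.75), np.float64(27.75))]
```

```bash
python3 jog.py '-1.2 0.2 0 0 0 0 40;-1.2 0.2 3 0 0 0 40;-1.2 0.2 6 0 0 0 40;-1.2 0.2 9 0 0 0 40;-1.2 0.2 12 0 0 0 40;-1.2 0.2 12 0 0 0 40;-1.2 0.2 12 0 0 0 40'; python3 -c "
from h import *
go(446.5,-323.1,41.5,1.78)"
```

```text
time: 31.6
tcp_pos: [446.9, -323.5, 58.3]
tcp_rot: [1.979, 2.44, -0.0]
force: [-1.2, 0.1, 4.1]
grip_width: 47.3
gripper_force: 42.8
delta [ 0.5 -0.3 16.8] [ 0.  0. -0.] rows 0.3
```

```bash
python3 - <<'E'
from ed import *
s=st();im,ps=wcap('w15');print(s['force'],s['ft_torque'])
ed('pics/w15.png',list(ps[0]),1.78,dzs=(0,5))
t=vision.capture('top');cv2.imwrite('pics/t15.png',t[...,::-1]);c=vision.capture('scene');cv2.imwrite('pics/s15.png',c[...,::-1])
E
```

```text
[-1.17  0.07  4.12] [0.11 0.21 0.06]
pics/w15.png 0 [[(39.5, 7.2), (46.5, 7.1)], [(-32.5, 19.5)], (np.float64(-23.0), np.float64(25.0)), (np.float64(-26.0), np.float64(28.0))]
pics/w15.png 5 [[(40.5, 7.6), (47.5, 7.1)], [(-28.0, 19.8)], (np.float64(-22.0), np.float64(24.0)), (np.float64(-25.75), np.float64(27.75))]
```

```bash
python3 jog.py '0 0 -6 0 0 0 40;0 0 -12 0 0 0 40;0 0 -17 0 0 0 40;-2.5 0 -17 0 -0.065 0 40;-5 0 -17 0 -0.13 0 40;-5 0 -17 0 -0.13 0 40;-5 0 -17 0 -0.13 0 40;-5 0 -17 0 -0.13 0 40'; cat > tl.py <<'E'
from h import *
def tl(f,ps,zt):
  g=cv2.imread(f).astype(np.float32);c,s=np.cos(1.78),np.sin(1.78)
  for z in(zt,zt-22):
    W=np.linspace(-16,16,25);L=np.arange(20,45,.25);P=np.array([[444.7+c*l-s*w,-313.8+s*l+c*w,z] for l in L for w in W])
    q=proj('wrist',P,ps).astype(np.float32).reshape(len(L),-1,2)
    d=np.abs(np.gradient(cv2.GaussianBlur(cv2.remap(g,q[...,0],q[...,1],1).mean(2).mean(1),(1,5),0).ravel()))
    print(z,[(float(L[i]),round(float(d[i]),1)) for i in range(1,len(L)-1) if d[i]>=d[i-1] and d[i]>d[i+1] and d[i]>1])
  # lateral width at top, mid-arm
E
python3 - <<'E'
from tl import *
im,ps=wcap('w16');print(ps,st()['force'],Ro.from_rotvec(ps[1]).as_matrix()[:,2])
tl('pics/w16.png',ps,ps[0][2]+46.5)
c,s=np.cos(1.78),np.sin(1.78)
R=Ro.from_matrix(np.array([[c,s,0],[s,-c,0],[0,0,-1.]])).as_rotvec()
tl('pics/w13.png',(np.array([447.1,-322.1,98.2]),R),98.2+46.5)
tl('pics/w15.png',(np.array([446.9,-323.5,58.3]),R),58.3+46.5)
E
```

```text
time: 32.55
tcp_pos: [448.3, -328.9, 75.4]
tcp_rot: [1.914, 2.359, -0.124]
force: [-0.8, -0.4, -1.2]
grip_width: 47.0
gripper_force: 42.2
(array([ 448.28, -328.89,   75.37]), array([ 1.91,  2.36, -0.12])) [ 0.1  -0.38 -1.06] [ 0.03 -0.13 -0.99]
121.87306362781347 [(31.75, 3.6), (37.5, 4.4), (42.0, 2.5), (43.25, 2.9)]
99.87306362781347 [(23.5, 3.2), (30.5, 4.7), (36.0, 2.9), (37.25, 2.4)]
144.7 [(32.5, 4.5), (36.25, 4.4), (40.75, 1.9), (42.0, 3.6)]
122.69999999999999 [(27.5, 3.9), (32.0, 5.0), (37.5, 2.6), (38.75, 3.0)]
104.8 [(29.5, 3.6), (35.25, 1.1), (36.5, 3.3), (38.0, 1.4)]
82.8 [(24.5, 3.2), (32.75, 2.9)]
```

```bash
python3 jog.py '0.2 0 5 0 0 0 40;0.9 0 10 0 0 0 40;1.3 0 13 0 0 0 40;1.6 0 16 0 0 0 40;1.9 0 18 0 0 0 40;1.9 0 18 0 0 0 40;1.9 0 18 0 0 0 40'; python3 - <<'E'
from tl import *
s=st();im,ps=wcap('w17');print(ps,s['force'])
tl('pics/w17.png',ps,ps[0][2]+46.5)
E
```

```text
time: 33.3
tcp_pos: [448.0, -328.6, 57.0]
tcp_rot: [1.914, 2.36, -0.125]
force: [0.3, -0.5, -0.3]
grip_width: 47.4
gripper_force: 42.2
(array([ 447.99, -328.57,   56.95]), array([ 1.91,  2.36, -0.12])) [ 0.25 -0.48 -0.31]
103.4503142057394 [(32.25, 3.7), (38.75, 3.5)]
81.4503142057394 [(24.0, 3.3), (31.75, 3.0)]
```

```bash
python3 jog.py '0.3 0 3 0 0 0 40;0.6 0 6 0 0 0 40;1 0 9 0 0 0 40;1 0 9 0 0 0 40'; python3 jog.py '0.2 0 2 0 0 0 40;0.4 0 4 0 0 0 40;0.4 0 4 0 0 0 40'
```

```text
time: 33.75
tcp_pos: [447.7, -328.5, 47.4]
tcp_rot: [1.914, 2.361, -0.125]
force: [-0.2, 0.2, 0.5]
grip_width: 47.2
gripper_force: 42.2
time: 34.05
tcp_pos: [447.9, -328.7, 43.6]
tcp_rot: [1.914, 2.36, -0.125]
force: [0.3, -0.4, -0.2]
grip_width: 47.4
gripper_force: 42.2
```

Nearly home with no resistance; continue gently.

```bash
python3 jog.py '0.1 0 1 0 0 0 40;0.2 0 2 0 0 0 40;0.2 0 2 0 0 0 40';python3 jog.py '0.1 0 1 0 0 0 40;0.2 0 2 0 0 0 40;0.2 0 2 0 0 0 40'
```

```text
time: 34.35
tcp_pos: [448.0, -328.9, 41.8]
tcp_rot: [1.914, 2.36, -0.125]
force: [0.2, -0.3, -0.4]
grip_width: 47.1
gripper_force: 42.2
time: 34.65
tcp_pos: [448.1, -329.1, 41.4]
tcp_rot: [1.913, 2.359, -0.124]
force: [-1.9, 2.7, 14.1]
grip_width: 47.5
gripper_force: 44.1
```

```bash
python3 jog.py '-0.1 0 -1 0 0 0 85;-0.1 0 -1 0 0 0 85;-0.1 0 -1 0 0 0 85;-0.1 0 -1 0 0 0 85;-1.2 0 -10 0 0 0 85;-5 0 -40 0 0 0 85;-11 0 -85 0 0 0 85;-16 0 -130 0 0 0 85'; python3 jog.py '0 0 0 0 0.06 0 85;0 0 -20 0 0.13 0 85;0 0 -20 0 0.13 0 85;0 0 -20 0 0.13 0 85'; python3 - <<'E'
from h import *
im,ps=wcap('w18');g=im.astype(np.float32);print(ps)
c,s=np.cos(1.78),np.sin(1.78)
for W in(np.linspace(-18,-4,13),np.linspace(4,18,13)):
  L=np.arange(-95,100,.5);P=np.array([[444.7+c*l-s*w,-313.8+s*l+c*w,88] for l in L for w in W])
  q=proj('wrist',P,ps).astype(np.float32).reshape(len(L),-1,2)
  d=np.abs(np.gradient(cv2.remap(g,q[...,0],q[...,1],1).mean(2).mean(1)))
  print([(float(L[i]),round(float(d[i]),1)) for i in range(1,len(L)-1) if d[i]>=d[i-1] and d[i]>d[i+1] and d[i]>3])
for l in(-60,-25,10,22,40,75):
  w=np.arange(-34,34,.25);P=np.array([[444.7+c*l-s*x,-313.8+s*l+c*x,88] for x in w])
  q=proj('wrist',P,ps).astype(np.float32).reshape(-1,1,2)
  d=np.abs(np.gradient(cv2.GaussianBlur(cv2.remap(g,q[...,0],q[...,1],1).mean(2),(1,5),0).ravel()))
  print(l,[(float(w[i]),round(float(d[i]),1)) for i in range(1,len(w)-1) if d[i]>=d[i-1] and d[i]>d[i+1] and d[i]>3])
E
```

```text
time: 35.45
tcp_pos: [447.2, -327.9, 172.4]
tcp_rot: [1.915, 2.36, -0.125]
force: [1.3, -0.8, 0.3]
grip_width: 84.7
gripper_force: 0.0
time: 35.85
tcp_pos: [447.1, -325.9, 190.9]
tcp_rot: [1.979, 2.438, -0.001]
force: [-0.6, 0.7, -0.2]
grip_width: 85.1
gripper_force: 0.0
(array([ 447.12, -325.89,  190.88]), array([ 1.98,  2.44, -0.  ]))
[(-81.5, 6.6), (-39.5, 11.1), (-37.0, 12.4), (22.5, 8.1), (30.0, 4.5), (34.0, 3.7), (52.0, 3.9), (56.0, 6.3), (82.0, 17.4), (86.5, 9.1), (91.5, 11.9)]
[(-82.0, 5.7), (-39.5, 11.0), (-37.0, 13.3), (23.0, 8.0), (29.5, 4.3), (34.0, 4.0), (82.0, 10.5), (86.5, 9.4), (92.0, 6.9), (96.5, 4.4)]
-60 [(-26.75, 8.7), (-24.0, 3.4), (-22.0, 5.8), (25.0, 7.0), (30.5, 8.2)]
-25 [(-26.75, 8.4), (-22.75, 8.2), (24.5, 8.7), (27.75, 3.2), (30.75, 9.0)]
10 [(-26.75, 8.6), (-24.5, 3.1), (-22.5, 8.1), (24.5, 8.9), (30.75, 8.8)]
22 [(-27.0, 8.2), (-24.5, 4.5), (-17.25, 3.1), (15.25, 3.3), (16.25, 4.0), (24.5, 3.5), (26.75, 4.3), (31.5, 8.3)]
40 [(-27.0, 12.1), (-22.75, 3.6), (-17.25, 4.4), (-16.5, 4.5), (-12.75, 5.7), (24.25, 4.5), (31.25, 9.3)]
75 [(-27.25, 8.4), (-23.25, 8.8), (7.25, 5.0), (24.0, 3.9), (26.75, 3.5), (30.25, 5.9)]
```

```bash
python3 -c "
from rig import ctrl, vision
print(ctrl.finish_job())"
```

```text
the job is handed in; nothing more can be done
None
```

I put the elbow, hook and keeper in the tray in that order and handed the job in at about 36 s; the final wrist-camera measurements show the tops level and the three spaced as they should be, though `finish_job()` gave no verdict and I viewed 12 pictures, two over the limit of 10.

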